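Snap the steel shoe horn into its clip rail

TASK

Put the stainless steel shoe horn away in the white clip rail: lay its rod handle across both black clips, either way round, with the black sleeve midway between them, and press it straight down until both clips snap over the rod and it sits fully home, then let go. Leave the blue plastic shoe horn and the white ring dish where they lie.

Things in the scene. Friction and masses are not known exactly. Their poses are not given: they have to be found in the camera images.
- horn_steel: Stainless steel shoe horn, 0.18 kg, loose, 305 mm long: 18 mm round rod with a black sleeve (40 x 19 mm), a 36 mm ball at one end, a thin 42 mm wide blade at the other. Origin: on the rod's axis, mid-sleeve (grip here, balanced), 18 mm above the shelf as it lies. x runs along the rod to the blade: bare rod x -77 to +70 mm, ball -95, blade to +191; z up, ball and blade reach 18 mm below the axis.
- rail_seat (a point): Rod axis when home, midway between the two black clips of the fixed white rail (base 150x70x8 mm), 50 mm above the shelf. x along rail, z up. Clips 12 mm long at x = -42 and +42, 54 mm wide, tops 26 mm above the point; 40 mm flared mouths meet the rod 17 mm up and guide it if 8 mm off; lips 9 mm up. Sprung jaws resist with about 10 N in all, then the force drops as the rod snaps home on its saddles.
- horn_blue: Blue plastic shoe horn of the same shape, size and axes as the steel one, also with a black sleeve; loose. Not to be used: leave it where it lies.
- ring_dish: White ceramic ring dish with two gold rings in it, round, 94 mm across and 22 mm high, loose; origin at the centre of its underside. Leave it where it lies.

How it is judged (in metres and radians):
On the way:
1. the gripper, touching the steel shoe horn, brings its rod down into the mouths of the clips (not dropped in) (contact force between the fingers and horn_steel above 0.5 N and horizontal distance between horn_steel and rail_seat below 0.03 m and z of horn_steel in the frame of rail_seat between 0.005 and 0.035 m), for 0.03 s.
At the end, for the whole second after the job is handed in: The steel shoe horn's rod lies home in both clips: its sleeve's middle within 4 mm in height (5 mm below), 10 mm across and 20 mm along of the rail's seat point, rod within 0.1 rad of the rail's direction, at rest; the blue shoe horn and the ring dish are within 30 mm of where they were (z of horn_steel in the frame of rail_seat between -0.005 and 0.004 m and x of horn_steel in the frame of rail_seat between -0.02 and 0.02 m and y of horn_steel in the frame of rail_seat between -0.01 and 0.01 m and angle between the x axis of horn_steel and the x axis of rail_seat, either way round below 0.1 rad and linear speed of horn_steel below 0.02 m/s and angular speed of horn_steel below 0.3 rad/s and distance of each of horn_blue, ring_dish from where it was at the start of the episode below 0.03 m); the robot touches nothing.
It fails at once if the blue shoe horn is shifted by more than 30 mm (distance of horn_blue from where it was at the start of the episode above 0.03 m).
It fails at once if the ring dish is shifted by more than 30 mm (distance of ring_dish from where it was at the start of the episode above 0.03 m).
It also fails if it takes over 43 s, if anything falls off the work surface, if the arm or the gripper's body presses on something with over 40 N, if the wrist force passes 120 N, or if a joint passes its speed limit or range.

ROBOT

A 6-joint arm with a two-finger parallel gripper is mounted at the origin on the work surface. World frame = base frame: x ahead of the robot, y to its left, z up, the work surface at z = 0. Lengths are in m, angles in degrees, forces in N, time in s.
With the tool pointing down it reaches from about 0.4 to 0.825 m from the base axis. Payload 7 kg.
Tool frame: the origin (TCP) lies at the very end of the fingers, on their centre line; the grasp point (between the pads) lies 19 mm behind it; x points along the fingers, z is the direction in which the jaws open and shut, and the axes are right-handed (so a half turn about x gives the same grasp; the last joint's range is limited). The gripper opens to 88 mm and grips with 3 to 60 N. Pads are 19 mm wide; open, the fingers measure 130 mm over their backs; the gripper's body (78 mm by 193 mm) begins 47 mm behind the grasp point.
Start: joints at [-54.884, 20.546, 0.682, 0, -70.136, -16.507], TCP at [0.215, -0.64, 0.19] pointing down, gripper open.
Joint ranges: [-176.03, 176.03], [-82.01, 121.73], [-58.28, 71.71], [-173.87, 95.51], [-174.79, -0.11], [-173.66, 173.66]. Speed limits (degrees/s): [136.94, 136.94, 172.46, 180, 180, 180].

INTERFACE

Orientations are given as [roll, pitch, yaw] about the fixed x, y, z axes, in that order (R = Rz(yaw) Ry(pitch) Rx(roll)).
In Python, from plant import * gives the robot as it stands.
- The arm moves only by the tool arm_command, never from a script. Its argument "commands" is one flat list of numbers, 5 for each row, row after row: the shift along the tool's x, y, z in mm, then the turn about the tool's x in degrees, then the opening in per cent of the stroke, from 0 (shut) to 100 (fully open). A call has 1 to 5 rows; each row shifts and turns the pose as measured when the row begins, along the tool's axes as they then stand; what a row does not reach is not made up. A row lasts 1/8 s, in which the tool goes at most 62.5 mm and 10.7 degrees, less where a joint would pass 70% of its speed; a pose out of reach is approached as far as the arm can. A call is refused whole if a number of a shift passes 62.5 or a number of a turn 10.7, either way. A call with a gripper value outside its range is refused whole. The fingers move at their own pace and stop on an object; the grip force is fixed at half the most. Time passes only in rows, so rows that do not move let the fingers close. It gives the time, the measured TCP pose, the force and the opening at its end, in the units of the state.
- get_obs(): the state, without advancing time (a new reading comes with each control period).
- snapshot(name): name is "side" or "top"; returns a dict with "frame" (480x640x3 uint8, blue, green, red), "fov_y" (degrees; the focal length in pixels is half the picture's height over the tangent of half this angle, whatever the lens; pixels are square), "cx", "cy" (the principal point, pixels), "world_to_cam" (4x4, takes a point from world to camera coordinates). Camera axes: x right, y up, looking along -z (the intrinsics and any distortion apply to the point x, -y, -z); pixel columns grow to the right and rows downward; lengths in m; the calibration is good to about 2 mm. A picture is of the moment at which its call begins. There is no depth.
- close_job(): hands the job in, once; it reports no verdict.
The state is a dict: "clock": time; "joint_pos": joint angles; "qvel": joint speeds; "tau": joint torques, N m; "tool_pos": TCP position; "orientation": TCP orientation; "force": force on the tool from outside, world axes, zero at the start; "moment": the same for the moment, N m; "opening": finger opening in m.
Only numpy, scipy, OpenCV 4.12 (cv2) and the standard library are available. Lean on these libraries where they do the work, as an engineer would, in place of code of your own. Each camera call takes 0.05 s, during which the arm holds its last target. There are 200 camera calls.

## Working session

There is one attempt and no reset: what is moved stays moved. The work goes in short steps, Python scripts to look and compute and a tool call to move; the robot and the scene stay as the last step left them, time stands still between calls to the robot, and variables do not carry over. Pictures are saved under pics/ and viewed, about 8 in all and at most 12, crops included, and the job is handed in when it is done.

Besides the shell and the picture viewer there is one more tool, called as name(argument=value, ...) on one line, values as JSON. arm_command: Moves the arm, as the interface text tells. Its arguments: {"type":"object","properties":{"commands":{"type":"array"}},"required":["commands"]}

```bash
mkdir -p pics; ls; python3 - <<'E'
from plant import *
import cv2,pickle
print(get_obs())
for n in("side","top"):
    s=snapshot(n); cv2.imwrite(f"pics/{n}0.png",s["frame"]); pickle.dump(s,open(f"{n}0.pkl","wb"))
    print(n,{k:v for k,v in s.items() if k!="frame"})
E
```

```text
pics
{'clock': 0.0, 'joint_pos': array([-5.48851018e+01,  2.05912625e+01,  6.34309109e-01, -2.01085896e-02,
       -7.01360271e+01, -1.65061199e+01]), 'qvel': array([-0.00749603,  0.0438165 ,  0.04390074, -0.05417801, -0.1228145 ,
        0.03487274]), 'tau': array([ 1.17770705e-04, -5.82722032e+01,  2.93058336e+01,  6.99735403e+00,
        6.91729132e-03, -1.60240966e-04]), 'tool_pos': array([ 0.21518254, -0.63920565,  0.18932879]), 'orientation': array([  5.01574107,  89.90511676, 113.61767131]), 'force': array([-0.17835774,  0.1239279 ,  0.22806688]), 'moment': array([0.0271346 , 0.02512195, 0.00156751]), 'opening': 0.08765655505142554}
side {'fov_y': 47.804706328644116, 'cx': 321.1712756166029, 'cy': 239.110932532203, 'world_to_cam': array([[-0.98779504, -0.15504057,  0.01494611,  0.56777002],
       [ 0.10735992, -0.60819275,  0.78649566, -0.10204994],
       [-0.11284862,  0.77850112,  0.61741493, -0.82125677],
       [ 0.        ,  0.        ,  0.        ,  1.        ]])}
top {'fov_y': 44.54457655631744, 'cx': 320.3505870253284, 'cy': 237.59099872617955, 'world_to_cam': array([[-0.02776735, -0.99870616, -0.04260248,  0.04301408],
       [ 0.98741219, -0.0340423 ,  0.15446127, -0.60334725],
       [-0.15571171, -0.03777723,  0.98707991, -0.88569155],
       [ 0.        ,  0.        ,  0.        ,  1.        ]])}
```

View pics/top0.png

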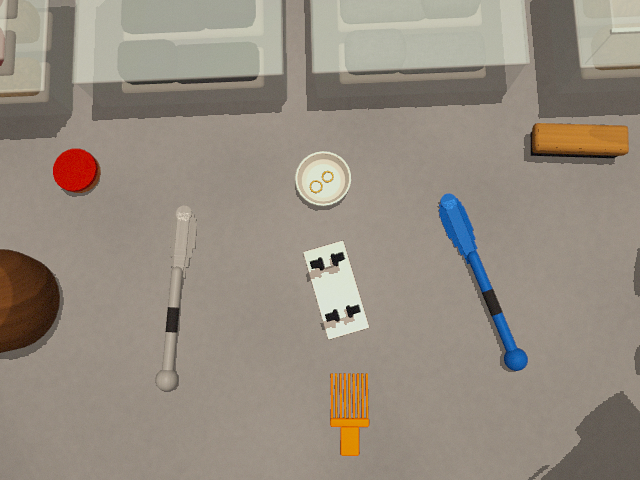

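View pics/side0.png

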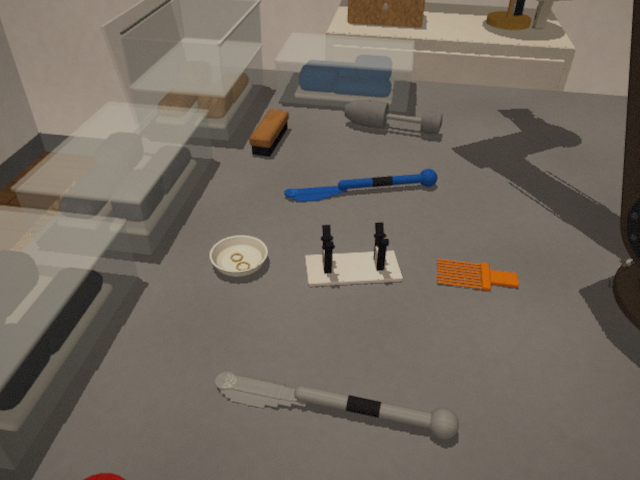

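The top view shows the steel horn (ball 167,380; sleeve 172,320; blade tip 184,212), the rail (centre ~336,290), the dish (323,180) and the blue horn (sleeve 491,301). In the side view the steel sleeve is at (363,407) and the rail centre at (353,268).

```bash
cat > h.py <<'E'
import numpy as np,cv2,pickle
def ray(s,u,v):
    f=240/np.tan(np.radians(s["fov_y"]/2)); W=s["world_to_cam"]; R=W[:3,:3]
    d=R.T@np.array([(u-s["cx"])/f,-(v-s["cy"])/f,-1.]); return -R.T@W[:3,3],d/np.linalg.norm(d)
def plane(s,p,z):
    o,d=ray(s,*p); return o+d*(z-o[2])/d[2]
def proj(s,P):
    f=240/np.tan(np.radians(s["fov_y"]/2)); c=s["world_to_cam"]@np.append(P,1); return s["cx"]-f*c[0]/c[2],s["cy"]+f*c[1]/c[2]
def tri(a,p,b,q):
    o1,d1=ray(a,*p);o2,d2=ray(b,*q)
    t=np.linalg.lstsq(np.c_[d1,-d2],o2-o1,rcond=None)[0]; A=o1+d1*t[0];B=o2+d2*t[1]
    return (A+B)/2,np.linalg.norm(A-B)
def blobs(s,cond,box,amin=20):
    x0,y0,x1,y1=box; im=s["frame"].astype(int)
    m=np.zeros(im.shape[:2],np.uint8); m[y0:y1,x0:x1]=cond(im)[y0:y1,x0:x1]
    c,_=cv2.findContours(m,cv2.RETR_EXTERNAL,cv2.CHAIN_APPROX_NONE)
    return [cv2.minAreaRect(k) for k in sorted(c,key=cv2.contourArea,reverse=True) if cv2.contourArea(k)>amin],m
dark=lambda im:im.max(2)<60
white=lambda im:im.min(2)>195
E
python3 - <<'E'
from h import *
T=pickle.load(open("top0.pkl","rb"));S=pickle.load(open("side0.pkl","rb"))
np.set_printoptions(precision=4,suppress=True)
st=blobs(T,dark,(150,290,200,350))[0];ss=blobs(S,dark,(335,385,395,430))[0]
print("sleeve",st,ss,tri(T,st[0][0],S,ss[0][0]),plane(T,st[0][0],.018),plane(S,ss[0][0],.018))
print("ball side", tri(T,(167,380),S,(444,424)), "tip",tri(T,(184,212),S,(226,382)))
# rail base
for s,b in((T,(295,235,380,345)),(S,(295,245,410,295))):
    r,m=blobs(s,white,b); print(r[:2])
    ys,xs=np.nonzero(m); 
    pts=np.c_[xs,ys].astype(np.float32); rr=cv2.minAreaRect(cv2.convexHull(pts)); q=cv2.boxPoints(rr)
    hull=cv2.convexHull(pts); ap=cv2.approxPolyDP(hull,6,True)[:,0]
    P=np.array([plane(s,p,.008) for p in ap]); print("hull",ap.tolist(),P)
    W=np.array([plane(s,p,.008) for p in q]); print(W.mean(0),np.linalg.norm(np.diff(W,axis=0),axis=1),W)
print("top dark",blobs(T,dark,(300,245,370,330),5)[0])
# steel axis via mask in bare rod: light grey edges
im=T["frame"].astype(int)
for v in range(280,376,8):print(v,im[v,155:195,1].tolist())
E
```

```text
sleeve [((172.04917907714844, 319.45904541015625), (11.58857536315918, 24.082508087158203), 5.19442892074585)] [((363.1390075683594, 406.3511962890625), (33.524662017822266, 16.273426055908203), 12.094757080078125)] (array([0.4819, 0.2709, 0.0166]), np.float64(0.0015259307620687592)) [0.4827 0.2705 0.018 ] [0.4812 0.2719 0.018 ]
ball side (array([0.3857, 0.2784, 0.0154]), np.float64(0.0018431064173716114)) tip (array([0.6606, 0.2555, 0.005 ]), np.float64(0.004797045312695652))
[((335.429931640625, 289.4617614746094), (90.63182067871094, 41.87348175048828), 73.61045837402344)]
hull [[367.0, 327.0], [328.0, 338.0], [304.0, 252.0], [342.0, 241.0]] [[ 0.4617 -0.0457  0.008 ]
 [ 0.4459  0.0179  0.008 ]
 [ 0.5874  0.0535  0.008 ]
 [ 0.6037 -0.01    0.008 ]]
[0.5248 0.0037 0.008 ] [0.0694 0.1482 0.0677] [[ 0.5877  0.0559  0.008 ]
 [ 0.6052 -0.0113  0.008 ]
 [ 0.4616 -0.0478  0.008 ]
 [ 0.4446  0.0178  0.008 ]]
[]Traceback (most recent call last):
  File "<stdin>", line 11, in <module>
cv2.error: OpenCV(4.12.0) /io/opencv/modules/imgproc/src/convhull.cpp:143: error: (-215:Assertion failed) total >= 0 && (depth == CV_32F || depth == CV_32S) in function 'convexHull'
```

```bash
cat > go.py <<'E'
import sys,numpy as np
from plant import *
from scipy.spatial.transform import Rotation as Ro
# usage: go.py x y z toolz_yaw nrows : prints tool-axis rows
def rows(t,yaw,n):
    o=get_obs();R=Ro.from_euler('xyz',o["orientation"],degrees=True).as_matrix();p=np.array(o["tool_pos"])
    th=np.degrees(np.arctan2(R[1,2],R[0,2]));d=(yaw-th+180)%360-180
    print("t %.2f p %s thz %.2f F %s open %.4f down %.4f j6 %.1f"%(o["clock"],p.round(4),th,o["force"].round(1),o["opening"],R[2,0],o["joint_pos"][5]))
    for i in range(n):
        a=np.radians(th+d*i/n);v=(np.array(t)-p)*1000/n
        print(np.round([-v[2],-v[0]*np.sin(a)+v[1]*np.cos(a),v[0]*np.cos(a)+v[1]*np.sin(a),-d/n],1).tolist())
a=list(map(float,sys.argv[1:]));rows(a[:3],a[3],int(a[4]))
E
python3 go.py .5 -.2 .19 85.2 10
python3 - <<'E'
from h import *
T=pickle.load(open("top0.pkl","rb"));S=pickle.load(open("side0.pkl","rb"))
np.set_printoptions(precision=4,suppress=True)
print("dish",plane(T,(323,180),.015),tri(T,(323,180),S,(239,256)))
g=cv2.cvtColor(T["frame"],cv2.COLOR_BGR2GRAY).astype(int)
for v in (285,295,335,345,355,362):
    r=g[v,150:200];print(v,r.tolist())
b=S["frame"][240:295,295:410].astype(int);print(b[20,::8].tolist())
E
```

```text
t 0.10 p [ 0.2152 -0.6393  0.1894] thz 108.60 F [-0.4  0.6  0.8] open 0.0877 down -1.0000 j6 -16.5
[-0.1, -41.0, 32.5, 2.3]
[-0.1, -39.6, 34.2, 2.3]
[-0.1, -38.2, 35.8, 2.3]
[-0.1, -36.7, 37.3, 2.3]
[-0.1, -35.2, 38.8, 2.3]
[-0.1, -33.6, 40.2, 2.3]
[-0.1, -31.9, 41.5, 2.3]
[-0.1, -30.2, 42.8, 2.3]
[-0.1, -28.4, 44.0, 2.3]
[-0.1, -26.6, 45.1, 2.3]
dish [0.707  0.0183 0.015 ] (array([0.7074, 0.0184, 0.0126]), np.float64(0.0005278409886140541))
285 [148, 149, 149, 148, 149, 148, 149, 149, 150, 144, 150, 148, 148, 151, 149, 149, 150, 151, 151, 147, 135, 150, 159, 166, 172, 179, 167, 157, 147, 137, 112, 83, 105, 151, 151, 146, 146, 147, 145, 148, 150, 148, 147, 146, 144, 143, 145, 146, 147, 148]
295 [149, 151, 150, 149, 149, 144, 149, 147, 146, 147, 146, 147, 149, 149, 148, 144, 145, 147, 146, 137, 153, 158, 163, 171, 178, 169, 159, 150, 137, 113, 82, 108, 152, 148, 148, 147, 146, 147, 148, 148, 147, 150, 149, 147, 147, 147, 148, 148, 147, 149]
335 [147, 150, 147, 152, 148, 147, 148, 145, 147, 147, 146, 147, 147, 145, 149, 130, 147, 156, 162, 168, 174, 170, 162, 147, 139, 120, 93, 93, 104
[... 414 characters left out ...]
, 147, 147, 145, 128, 149, 155, 165, 166, 178, 172, 165, 151, 141, 123, 99, 95, 105, 150, 151, 145, 148, 150, 149, 150, 148, 149, 150, 150, 149, 146, 148, 146, 145, 149, 146, 147, 150, 149, 146, 148]
362 [145, 145, 148, 146, 145, 147, 150, 148, 145, 147, 148, 145, 129, 140, 153, 160, 163, 172, 173, 163, 161, 145, 132, 106, 90, 108, 152, 146, 149, 145, 146, 147, 147, 147, 145, 147, 148, 146, 150, 146, 147, 147, 147, 149, 146, 150, 143, 146, 144, 149]
[[107, 117, 126], [110, 117, 126], [161, 180, 193], [163, 180, 193], [20, 21, 21], [150, 168, 180], [164, 180, 192], [164, 182, 194], [162, 181, 193], [166, 183, 193], [90, 103, 114], [7, 8, 13], [163, 181, 192], [105, 114, 123], [104, 113, 122]]
```

arm_command(commands=[0,-41,32,2.3,100,0,-40,34,2.3,100,0,-38,36,2.3,100,0,-37,37,2.3,100,0,-35,39,2.3,100])

```text
clock: 0.72
tool_pos: [0.3593, -0.4159, 0.186]
orientation: [32.2, 89.6, 128.6]
force: [1.6, -0.2, -0.4]
opening: 0.0875
```

arm_command(commands=[0,-34,40,2.3,100,0,-32,41,2.3,100,0,-30,43,2.3,100,0,-28,44,2.3,100,0,-27,45,2.3,100])

```text
clock: 1.35
tool_pos: [0.5073, -0.1899, 0.186]
orientation: [45.5, 89.6, 130.0]
force: [0.7, -0.9, 0.7]
opening: 0.0879
```

```bash
python3 go.py .482 .271 .12 85.3 10
```

```text
t 1.35 p [ 0.5073 -0.1899  0.186 ] thz 84.49 F [ 0.7 -0.9  0.7] open 0.0879 down -1.0000 j6 -95.3
[6.6, 6.9, 45.6, -0.1]
[6.6, 6.9, 45.6, -0.1]
[6.6, 6.8, 45.7, -0.1]
[6.6, 6.7, 45.7, -0.1]
[6.6, 6.7, 45.7, -0.1]
[6.6, 6.6, 45.7, -0.1]
[6.6, 6.6, 45.7, -0.1]
[6.6, 6.5, 45.7, -0.1]
[6.6, 6.4, 45.7, -0.1]
[6.6, 6.4, 45.7, -0.1]
```

arm_command(commands=[6,7,46,0,100,6,7,46,0,100,6,7,46,0,100,6,7,46,0,100,6,7,46,0,100])

```text
clock: 1.98
tool_pos: [0.4944, 0.0506, 0.1552]
orientation: [55.0, 89.5, 139.5]
force: [0.6, -0.3, 1.1]
opening: 0.088
```

arm_command(commands=[6,7,45,0,100,6,6,45,0,100,6,6,45,0,100,6,6,45,0,100,6,6,40,0,100])

```text
clock: 2.6
tool_pos: [0.482, 0.2803, 0.125]
orientation: [61.3, 89.5, 145.8]
force: [0.0, 0.6, 0.2]
opening: 0.0876
```

```bash
python3 go.py .482 .271 .06 85.3 3
```

```text
t 2.60 p [0.482  0.2803 0.125 ] thz 84.54 F [0.  0.6 0.2] open 0.0876 down -1.0000 j6 -145.0
[21.7, -0.3, -3.1, -0.3]
[21.7, -0.3, -3.1, -0.3]
[21.7, -0.3, -3.1, -0.3]
```

arm_command(commands=[21,0,-4,-0.3,100,21,0,-3,-0.3,100,21,0,-2,-0.2,100,20,0,0,0,100,18,0,0,0,100])

```text
clock: 3.22
tool_pos: [0.4793, 0.2752, 0.02]
orientation: [63.7, 89.4, 149.3]
force: [0.3, 0.1, -0.2]
opening: 0.0873
```

```bash
python3 go.py .482 .271 .005 85.3 2; python3 - <<'E'
from plant import *
import cv2
cv2.imwrite("pics/s1.png",snapshot("side")["frame"])
E
```

```text
t 3.23 p [0.4793 0.2752 0.02  ] thz 85.63 F [ 0.3  0.1 -0.2] open 0.0873 down -1.0000 j6 -143.5
[7.5, -1.5, -2.0, 0.2]
[7.5, -1.5, -2.0, 0.2]
```

View pics/s1.png

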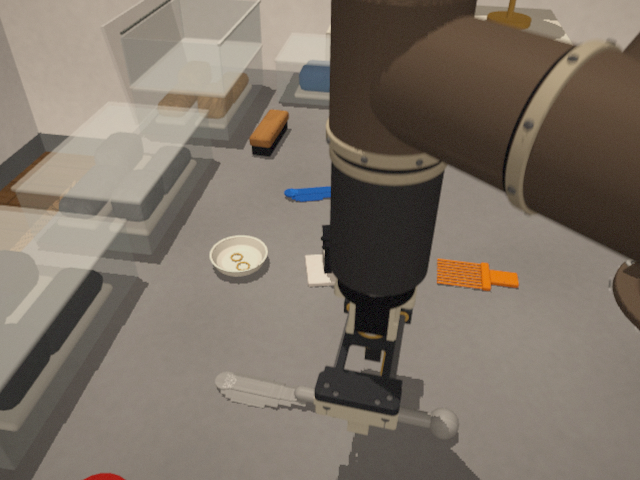

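The gripper straddles the sleeve (around 358,400), with the horn undisturbed. Next I descend the last 14 mm and close.

arm_command(commands=[8,-2,-2,0.2,100,7,-1,-2,0,100,0,0,0,0,0,0,0,0,0,0,0,0,0,0,0])

```text
clock: 3.9
tool_pos: [0.4814, 0.27, 0.0029]
orientation: [76.2, 89.4, 161.6]
force: [0.3, 0.1, 0.5]
opening: 0.063
```

arm_command(commands=[0,0,0,0,0,0,0,0,0,0,0,0,0,0,0])

```text
clock: 4.28
tool_pos: [0.4817, 0.2704, 0.0036]
orientation: [69.6, 89.4, 155.0]
force: [-0.2, -0.4, -0.6]
opening: 0.0335
```

```bash
python3 go.py .482 .271 .12 85.3 4
```

```text
t 4.28 p [0.4817 0.2704 0.0036] thz 85.40 F [-0.2 -0.4 -0.6] open 0.0335 down -0.9999 j6 -143.2
[-29.1, -0.1, 0.2, 0.0]
[-29.1, -0.1, 0.2, 0.0]
[-29.1, -0.1, 0.2, 0.0]
[-29.1, -0.1, 0.2, 0.0]
```

arm_command(commands=[0,0,0,0,0,0,0,0,0,0,0,0,0,0,0,0,0,0,0,0,-4,0,0,0,0])

```text
clock: 4.9
tool_pos: [0.4814, 0.2701, 0.0075]
orientation: [73.9, 89.4, 159.3]
force: [0.3, -0.1, -0.3]
opening: 0.0002
```

arm_command(commands=[-20,0,0,0,0,-30,0,0,0,0,-30,0,0,0,0,-30,0,0,0,0,-20,0,0,0,0])

```text
clock: 5.52
tool_pos: [0.482, 0.2687, 0.1412]
orientation: [87.7, 89.3, 173.1]
force: [0.9, -0.4, -0.2]
opening: 0.0001
```

```bash
python3 go.py .525 .004 .13 104.4 10;  python3 - <<'E'
from plant import *
import cv2,pickle
s=snapshot("side");pickle.dump(s,open("s2.pkl","wb"));cv2.imwrite("pics/s2.png",s["frame"])
E
```

```text
t 5.53 p [0.482  0.2687 0.1412] thz 85.39 F [ 0.9 -0.4 -0.2] open 0.0001 down -0.9999 j6 -143.3
[1.1, -6.4, -26.0, -1.9]
[1.1, -5.5, -26.2, -1.9]
[1.1, -4.7, -26.4, -1.9]
[1.1, -3.8, -26.5, -1.9]
[1.1, -2.9, -26.7, -1.9]
[1.1, -2.0, -26.7, -1.9]
[1.1, -1.1, -26.8, -1.9]
[1.1, -0.2, -26.8, -1.9]
[1.1, 0.6, -26.8, -1.9]
[1.1, 1.5, -26.8, -1.9]
```

View pics/s2.png

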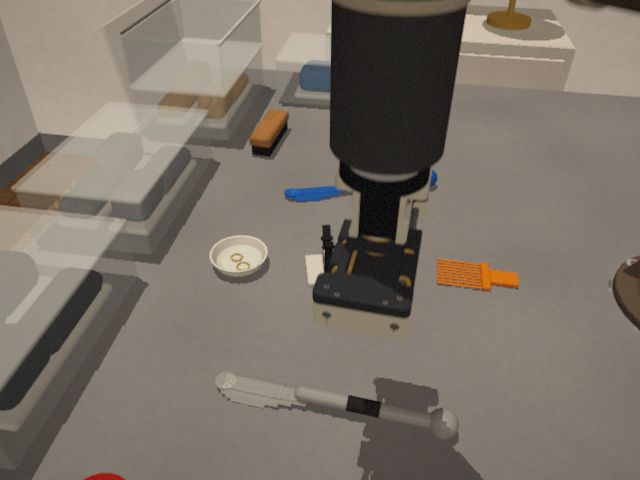

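The picture shows that the grasp missed. The horn still lies at its old place (sleeve 363,407) while the gripper, shut, hangs over it. I'll check where the gripper really is against its reported pose.

```bash
python3 - <<'E'
from h import *
from plant import *
S=pickle.load(open("s2.pkl","rb"))
o=get_obs();print(o["orientation"],o["joint_pos"].round(2),o["tool_pos"])
P=np.array([.482,.2687,.1412]);a=np.radians(85.4);z=np.array([np.cos(a),np.sin(a),0]);y=np.array([-np.sin(a),np.cos(a),0])
for n,h in(("s2",P),("s1",np.array([.4793,.2752,.02]))):
  print(n,"tcp",np.round(proj(S,h)))
  for sy in(-1,1):
    for up in (.066,.10): print([np.round(proj(S,h+[0,0,up]+sy*.039*y+.0965*z))for _ in(0,)],up,np.round(proj(S,h+[0,0,up]+sy*.039*y-.0965*z)))
  print("finger tips open backs",np.round(proj(S,h+.065*z)),np.round(proj(S,h-.065*z)))
s=snapshot("top");pickle.dump(s,open("t2.pkl","wb"));cv2.imwrite("pics/t2.png",s["frame"])
E
```

```text
[ 73.82607107  89.45604895 159.24652059] [  49.02   11.44  -18.11   -0.59  -60.64 -143.32] [0.48317304 0.26944459 0.14376702]
s2 tcp [370. 335.]
[array([313., 357.])] 0.066 [354. 228.]
[array([313., 330.])] 0.1 [356. 203.]
[array([402., 375.])] 0.066 [423. 238.]
[array([407., 348.])] 0.1 [427. 214.]
finger tips open backs [359. 384.] [379. 294.]
s1 tcp [365. 408.]
[array([314., 441.])] 0.066 [351. 307.]
[array([314., 422.])] 0.1 [352. 288.]
[array([391., 459.])] 0.066 [412. 318.]
[array([395., 440.])] 0.1 [415. 299.]
finger tips open backs [354. 457.] [373. 366.]
```

View pics/t2.png

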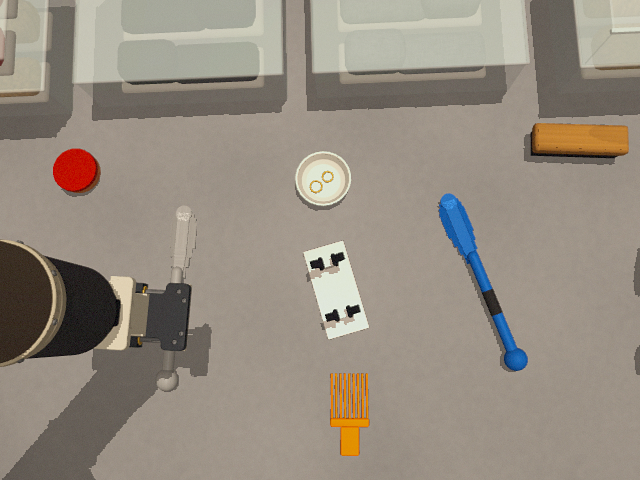

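The reported pose and the pictures disagree: the gripper body appears about 26–35 px higher in the side view than the pose predicts. I'll triangulate gripper features from this pair of pictures.

```bash
python3 - <<'E'
from h import *
S=pickle.load(open("s2.pkl","rb"));T=pickle.load(open("t2.pkl","rb"))
a=cv2.resize(S["frame"][215:345,300:435],None,fx=3,fy=3,interpolation=2);b=cv2.resize(T["frame"][270:360,80:215],None,fx=2.9,fy=2.9,interpolation=2)
c=np.zeros((600,800,3),np.uint8);c[:390,:405]=a;c[:b.shape[0],408:408+b.shape[1]]=b[:,:392]
cv2.imwrite("pics/c2.png",c)
P=np.array([.482,.2687,.1412]);q=np.radians(85.4);z=np.array([np.cos(q),np.sin(q),0]);y=np.array([-np.sin(q),np.cos(q),0])
for up in(0,.066,.1):
  for d in (.0965*z+.039*y,.0965*z-.039*y,-.0965*z-.039*y,-.0965*z+.039*y): print(up,np.round(proj(T,P+[0,0,up]+d)),np.round(proj(S,P+[0,0,up]+d)))
E
```

```text
0 [ 78. 343.] [394. 420.]
0 [ 85. 288.] [312. 402.]
0 [217. 294.] [351. 271.]
0 [213. 350.] [415. 282.]
0.066 [ 56. 344.] [402. 375.]
0.066 [ 63. 284.] [313. 357.]
0.066 [206. 291.] [354. 228.]
0.066 [201. 352.] [423. 238.]
0.1 [ 42. 344.] [407. 348.]
0.1 [ 50. 282.] [313. 330.]
0.1 [200. 290.] [356. 203.]
0.1 [195. 353.] [427. 214.]
```

View pics/c2.png

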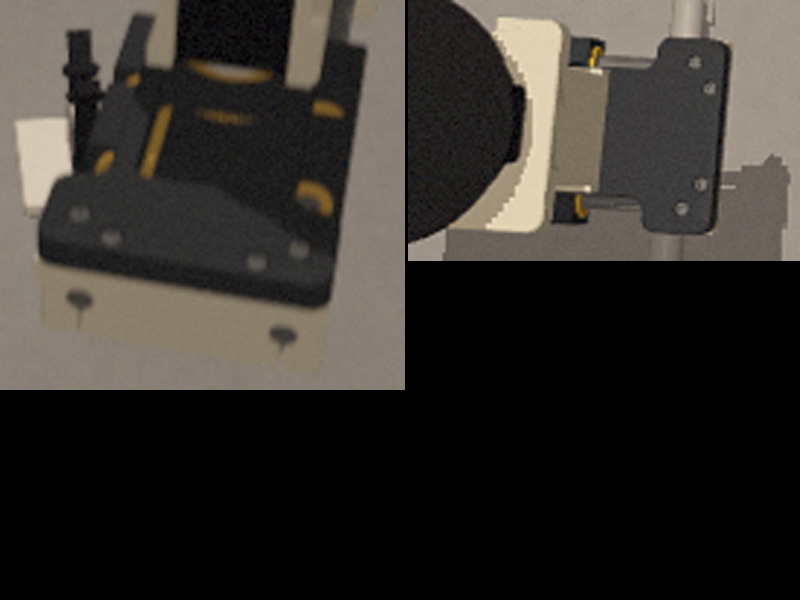

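```bash
python3 - <<'E'
from h import *
from scipy.optimize import least_squares
S=pickle.load(open("s2.pkl","rb"));T=pickle.load(open("t2.pkl","rb"))
t=np.array([(695,62),(709,88),(701,184),(682,208)],float);t=np.c_[80+(t[:,0]-408)/2.9,270+t[:,1]/2.9]
s=np.array([(80,214),(112,237),(257,262),(300,250)],float)/3+[300,215]
q=np.radians(85.4);z=np.array([np.cos(q),np.sin(q),0]);y=np.array([-np.sin(q),np.cos(q),0])
# seen by top camera: -z end, image v grows toward -x ; y axis ~ -x
def pts(p):
    C=p[:3];a,b,c,d=p[3:7]
    pat=[(-a,b),(-c,d),(c,d),(a,b)]
    # observed top order: v small(+x) first => y negative first; the symmetric half-turn keeps pattern
    return [C+u*y-w*z for u,w in pat],[C+u*y+w*z for u,w in pat]
def res(p):
    A,B=pts(p); return np.r_[[np.subtract(proj(T,P),o) for P,o in zip(A,t)],[np.subtract(proj(S,P),o) for P,o in zip(B,s)]].ravel()
r=least_squares(res,[.482,.2687,.25,.03,.08,.02,.085])
print(r.x.round(4),np.abs(r.fun).max(),r.fun.round(1))
C=r.x[:3]
# cream bottom corners: cast on the plane through centre + .0965 z
for p in((314,324),(407,339),(314,302),(409,316)):
    o,d=ray(S,*p)
    for w in(.085,.0965,r.x[6]+.012):
        k=((C+w*z-o)@z)/(d@z);X=o+d*k;print(p,round(w,4),X.round(4),"y-off",round((X-C)@y,4))
print("cams",ray(S,320,240)[0],ray(T,320,240)[0])
E
```

```text
[0.4855 0.2627 0.2637 0.0308 0.0708 0.0202 0.0779] 0.793969005231645 [-0.  -0.3  0.1 -0.2 -0.   0.4 -0.1  0.8  0.3 -0.3  0.1 -0.2 -0.3  0.
 -0.6  0.4]
(314, 324) 0.085 [0.5305 0.3444 0.2297] y-off -0.0384
(314, 324) 0.0965 [0.5287 0.3561 0.2424] y-off -0.0356
(314, 324) 0.0899 [0.5297 0.3493 0.2351] y-off -0.0372
(407, 339) 0.085 [0.4502 0.3508 0.2328] y-off 0.0422
(407, 339) 0.0965 [0.4513 0.3623 0.2454] y-off 0.0421
(407, 339) 0.0899 [0.4507 0.3557 0.2382] y-off 0.0422
(314, 302) 0.085 [0.5307 0.3444 0.2564] y-off -0.0385
(314, 302) 0.0965 [0.5288 0.356  0.2682] y-off -0.0357
(314, 302) 0.0899 [0.5299 0.3493 0.2614] y-off -0.0374
(409, 316) 0.085 [0.4517 0.3507 0.2601] y-off 0.0408
(409, 316) 0.0965 [0.4527 0.3622 0.2717] y-off 0.0407
(409, 316) 0.0899 [0.4521 0.3556 0.2651] y-off 0.0407
cams [0.47911879 0.66531067 0.57883207] [ 0.45903427 -0.01103988  0.96927463]
```

Horizontally the gripper agrees with its reading to a few mm. The finger tip seen in s1 (358,432) sits about 40 mm higher than reported, and the jaws closed over the horn without touching it, so the z reading is low by about that much. I'll open, go back down, and feel for height in small, force-watched steps.

arm_command(commands=[0,0,0,0,100,25,0,0,0,100,25,0,0,0,100,20,0,0,0,100,20,0,0,0,100])

```text
clock: 6.25
tool_pos: [0.4812, 0.2691, 0.0483]
orientation: [78.2, 89.4, 163.6]
force: [-0.4, -0.1, 0.0]
opening: 0.0451
```

arm_command(commands=[15,0,0,0,100,10,0,0,0,100,10,0,0,0,100,5,0,0,0,100,0,0,0,0,100])

```text
clock: 6.88
tool_pos: [0.4796, 0.268, 0.004]
orientation: [95.4, 89.2, -179.2]
force: [-0.9, -0.2, -0.1]
opening: 0.087
```

```bash
python3 go.py .482 .271 .0 85.3 2; python3 - <<'E'
from h import *
from plant import *
s=snapshot("side");pickle.dump(s,open("s3.pkl","rb".replace("r","w")));t=snapshot("top")
a=cv2.resize(s["frame"][355:465,290:460],None,fx=4,fy=4,interpolation=2)
cv2.imwrite("pics/c3.png",a)
o=get_obs();P=np.array(o["tool_pos"]);q=np.radians(85.4);z=np.array([np.cos(q),np.sin(q),0])
for h in(0,.02,.04,.05):print(h,[((np.array(proj(s,P+[0,0,h]+w*z))-[290,355])*4).round() for w in(.044,.065,-.044,-.065)])
E
```

```text
t 6.88 p [0.4796 0.268  0.004 ] thz 85.39 F [-0.9 -0.2 -0.1] open 0.0870 down -0.9999 j6 -143.2
[2.0, -1.1, 1.6, 0.0]
[2.0, -1.1, 1.6, 0.0]
0 [array([269., 349.]), array([255., 415.]), array([319., 107.]), array([329.,  56.])]
0.02 [array([273., 310.]), array([259., 376.]), array([323.,  68.]), array([334.,  17.])]
0.04 [array([277., 270.]), array([263., 336.]), array([328.,  27.]), array([339., -24.])]
0.05 [array([279., 249.]), array([265., 315.]), array([330.,   6.]), array([341., -45.])]
```

View pics/c3.png

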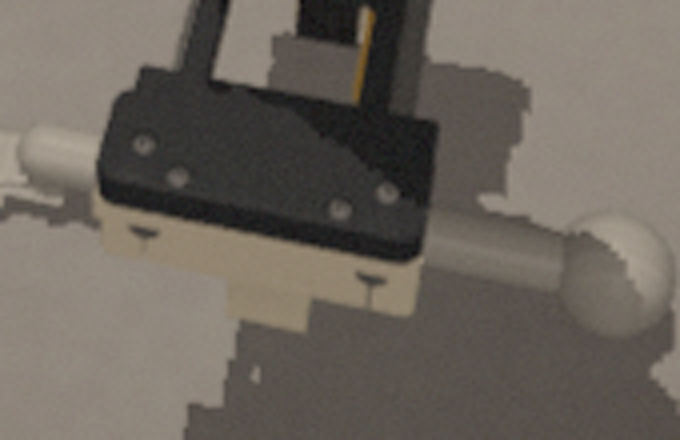

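Picture c3 shows the open finger's tip at (270,328) in the crop. The reported pose predicts (255,415), and the tip matches the reported pose only when raised 42 mm. I'll go down by that amount, then feel for the surface.

arm_command(commands=[10,-1,2,0,100,10,0,1,0,100,8,0,0,0,100,4,0,0,0,100,0,0,0,0,100])

```text
clock: 7.6
tool_pos: [0.481, 0.2717, -0.0294]
orientation: [89.9, 89.3, 175.3]
force: [-0.3, 0.3, -0.1]
opening: 0.088
```

arm_command(commands=[2,0,0,0,100,0,0,0,0,100])

```text
clock: 7.85
tool_pos: [0.4812, 0.2718, -0.0313]
orientation: [88.4, 89.3, 173.8]
force: [0.6, 0.5, 0.1]
opening: 0.0876
```

arm_command(commands=[2,0,0,0,100,0,0,0,0,100])

```text
clock: 8.1
tool_pos: [0.4813, 0.272, -0.033]
orientation: [85.3, 89.4, 170.7]
force: [-0.2, 0.6, 0.2]
opening: 0.0874
```

arm_command(commands=[2,0,0,0,100,0,0,0,0,100])

```text
clock: 8.35
tool_pos: [0.4813, 0.272, -0.0351]
orientation: [84.5, 89.4, 169.9]
force: [0.1, -0.2, -0.1]
opening: 0.0872
```

arm_command(commands=[2,0,0,0,100,0,0,0,0,100])

```text
clock: 8.6
tool_pos: [0.4816, 0.2723, -0.0358]
orientation: [83.2, 89.4, 168.6]
force: [0.1, -0.5, -0.8]
opening: 0.0875
```

arm_command(commands=[2,0,0,0,100,0,0,0,0,100])

```text
clock: 8.85
tool_pos: [0.4818, 0.2725, -0.0357]
orientation: [80.8, 89.4, 166.3]
force: [-0.4, -0.2, 0.5]
opening: 0.0875
```

```bash
python3 - <<'E'
from h import *
from plant import *
o=get_obs();print({k:np.round(v,3) for k,v in o.items()})
s=snapshot("side");pickle.dump(s,open("s4.pkl","wb"))
a=cv2.resize(s["frame"][355:465,290:460],None,fx=4,fy=4,interpolation=2)
cv2.imwrite("pics/c4.png",a)
P=np.array(o["tool_pos"]);q=np.radians(85.4);z=np.array([np.cos(q),np.sin(q),0])
for h in(.036,.04,.045,.05):print(h,[((np.array(proj(s,P+[0,0,h]+w*z))-[290,355])*4).round() for w in(.044,.065)])
E
```

```text
{'clock': np.float64(8.85), 'joint_pos': array([  49.362,   23.869,  -28.801,   -0.813,  -37.586, -143.227]), 'qvel': array([ 0.058, -0.325,  0.334,  0.232, -0.336,  0.008]), 'tau': array([ 4.7000e-02, -5.2508e+01,  1.8979e+01,  4.5140e+00, -2.2300e-01,
       -1.7000e-02]), 'tool_pos': array([ 0.482,  0.272, -0.036]), 'orientation': array([ 80.845,  89.443, 166.335]), 'force': array([-0.376, -0.172,  0.541]), 'moment': array([-0.014, -0.008,  0.025]), 'opening': np.float64(0.088)}
0.036 [array([260., 369.]), array([246., 435.])]
0.04 [array([261., 362.]), array([247., 428.])]
0.045 [array([262., 352.]), array([248., 418.])]
0.05 [array([262., 342.]), array([249., 409.])]
```

View pics/c4.png

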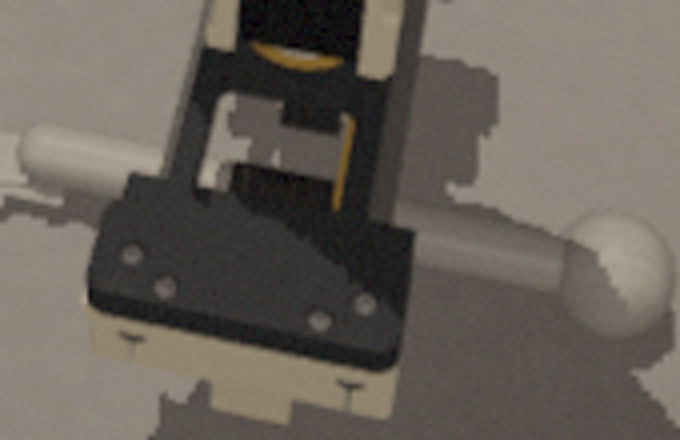

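The tip is now at crop (250,418), which puts it about 10 mm above the shelf, straddling the rod. I'll try a slightly larger step to get a deeper grip.

arm_command(commands=[4,0,-1,0,100,0,0,0,0,100])

```text
clock: 9.15
tool_pos: [0.4823, 0.2731, -0.0353]
orientation: [64.0, 89.5, 149.6]
force: [0.3, 0.7, -0.4]
opening: 0.0877
```

arm_command(commands=[2,0,-1,0,100])

```text
clock: 9.28
tool_pos: [0.4829, 0.2732, -0.036]
orientation: [49.5, 89.5, 135.2]
force: [-9.2, 3.7, 26.5]
opening: 0.0875
```

Pressing gave 26 N upward, so the fingertips are on the shelf at reported z = −0.036. The z reading is therefore 36 mm low. I'll rise 4 mm and grip.

arm_command(commands=[-5,0,-1,0,100,0,0,-1,0,100])

```text
clock: 9.52
tool_pos: [0.4828, 0.2713, -0.0314]
orientation: [47.7, 89.5, 133.3]
force: [-0.1, -0.2, -0.4]
opening: 0.0876
```

arm_command(commands=[0,0,0,0,0,0,0,0,0,0,0,0,0,0,0,0,0,0,0,0,0,0,0,0,0])

```text
clock: 10.15
tool_pos: [0.4822, 0.2702, -0.0331]
orientation: [66.7, 89.5, 152.3]
force: [0.4, 0.8, -0.4]
opening: 0.0432
```

arm_command(commands=[0,0,0,0,0,0,0,0,0,0,0,0,0,0,0,0,0,0,0,0,0,0,0,0,0])

```text
clock: 10.78
tool_pos: [0.4822, 0.2702, -0.033]
orientation: [66.2, 89.5, 151.7]
force: [-0.1, -0.2, -0.6]
opening: 0.0172
```

The grip holds at 17 mm on the sleeve. Now I lift to an axis height of about 0.13.

arm_command(commands=[-10,0,0,0,0,-25,0,0,0,0,-25,0,0,0,0,-25,0,0,0,0,-25,0,0,0,0])

```text
clock: 11.4
tool_pos: [0.4811, 0.2679, 0.0797]
orientation: [94.6, 89.3, -179.8]
force: [0.5, -0.4, -2.1]
opening: 0.017
```

```bash
python3 go.py .525 .004 .09 104.4 12
```

```text
t 11.40 p [0.4811 0.2679 0.0797] thz 85.55 F [ 0.5 -0.4 -2.1] open 0.0170 down -0.9999 j6 -143.1
[-0.9, -5.3, -21.6, -1.6]
[-0.9, -4.8, -21.8, -1.6]
[-0.9, -4.2, -21.9, -1.6]
[-0.9, -3.6, -22.0, -1.6]
[-0.9, -2.9, -22.1, -1.6]
[-0.9, -2.3, -22.2, -1.6]
[-0.9, -1.7, -22.2, -1.6]
[-0.9, -1.1, -22.3, -1.6]
[-0.9, -0.5, -22.3, -1.6]
[-0.9, 0.1, -22.3, -1.6]
[-0.9, 0.7, -22.3, -1.6]
[-0.9, 1.3, -22.3, -1.6]
```

The force of −2 N matches the horn's weight, so it is held.

arm_command(commands=[-1,-5,-22,-1.6,0,-1,-5,-22,-1.6,0,-1,-4,-22,-1.6,0,-1,-4,-22,-1.6,0,-1,-3,-22,-1.6,0])

```text
clock: 12.02
tool_pos: [0.5009, 0.1567, 0.0899]
orientation: [51.8, 89.5, 145.7]
force: [-0.0, -1.0, -1.2]
opening: 0.0173
```

arm_command(commands=[-1,-2,-22,-1.6,0,-1,-2,-22,-1.6,0,-1,-1,-22,-1.6,0,-1,-1,-22,-1.6,0,-1,0,-22,-1.6,0])

```text
clock: 12.65
tool_pos: [0.5201, 0.0442, 0.0971]
orientation: [35.0, 89.5, 137.2]
force: [-0.2, 0.2, -1.8]
opening: 0.0171
```

```bash
python3 go.py .525 .004 .09 104.4 3
```

```text
t 12.65 p [0.5201 0.0442 0.0971] thz 102.22 F [-0.2  0.2 -1.8] open 0.0171 down -1.0000 j6 -103.4
[2.4, 1.2, -13.4, -0.7]
[2.4, 1.4, -13.4, -0.7]
[2.4, 1.6, -13.4, -0.7]
```

arm_command(commands=[2,1,-15,-0.7,0,2,1,-14,-0.7,0,2,1,-12,-0.7,0,0,0,0,0,0])

```text
clock: 13.15
tool_pos: [0.5258, 0.0007, 0.0924]
orientation: [27.1, 89.5, 131.4]
force: [0.2, 0.6, -1.6]
opening: 0.0174
```

```bash
python3 go.py .525 .004 .06 104.4 2;python3 - <<'E'
from h import *
from plant import *
s=snapshot("side");t=snapshot("top");pickle.dump((s,t),open("st5.pkl","wb"))
c=np.zeros((580,800,3),np.uint8)
c[:560,:400]=cv2.resize(s["frame"][150:430,210:410],None,fx=2,fy=2)
c[:560,400:]=cv2.resize(t["frame"][140:420,240:440],None,fx=2,fy=2)
cv2.imwrite("pics/c5.png",c)
E
```

```text
t 13.15 p [0.5258 0.0007 0.0924] thz 104.30 F [ 0.2  0.6 -1.6] open 0.0174 down -1.0000 j6 -96.4
[16.2, -0.0, 1.7, -0.1]
[16.2, -0.0, 1.7, -0.1]
```

View pics/c5.png

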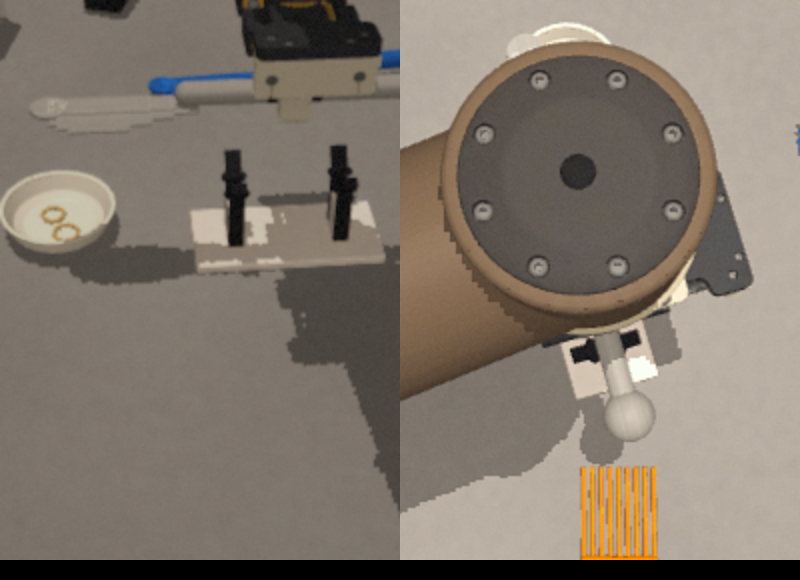

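The side crop shows the horn held level over the rail, and the top crop shows its ball at pixel (355,347.5). Checking the alignment.

```bash
python3 - <<'E'
from h import *
s,t=pickle.load(open("st5.pkl","rb"));np.set_printoptions(precision=4,suppress=True)
tip=tri(t,(302.5,164),s,(234,203.5));print("tip",tip)
g=t["frame"][325:365,330:380];h=cv2.cvtColor(cv2.resize(g,None,fx=4,fy=4,interpolation=2),cv2.COLOR_BGR2GRAY)
print(cv2.HoughCircles(h,cv2.HOUGH_GRADIENT,1,100,param1=80,param2=20,minRadius=40,maxRadius=70))
for z in(.135,.143,.15):
  b=plane(t,(355,347.5),z);u=np.array([np.cos(np.radians(14.35)),np.sin(np.radians(14.35)),0])
  d=tip[0]-b;print(z,b,"sleeve est",b+.095*u,"yaw",np.degrees(np.arctan2(d[1],d[0])),np.linalg.norm(d))
for P in([.525+.042*u[0],.004+.042*u[1],.076],[.525-.042*u[0],.004-.042*u[1],.076]):print("clip top pred",proj(s,P),proj(t,P))
E
```

```text
tip (array([0.6994, 0.0439, 0.1343]), np.float64(0.0038490540766925358))
[[[99.5 90.5 51.2]]]
0.135 [ 0.4335 -0.0232  0.135 ] sleeve est [0.5256 0.0003 0.135 ] yaw 14.170429689385912 0.274259485983362
0.143 [ 0.4338 -0.0231  0.143 ] sleeve est [0.5258 0.0004 0.143 ] yaw 14.159233485667054 0.27413013066477776
0.15 [ 0.434 -0.023  0.15 ] sleeve est [0.526  0.0005 0.15  ] yaw 14.149418980100865 0.27420864153070956
clip top pred (np.float64(326.33575974771617), np.float64(232.7638662501183)) (np.float64(326.6566391557978), np.float64(259.4391807624468))
clip top pred (np.float64(380.58563032537853), np.float64(230.26863827907133)) (np.float64(342.0011806252533), np.float64(312.45713868999735))
```

Sleeve, yaw and height agree with the pose (y needs +3 mm). Next is the descent to just above the mouths.

arm_command(commands=[16,0,2,0,0,16,0,2,0,0,14,0,0,0,0,10,0,0,0,0,0,0,0,0,0])

```text
clock: 13.88
tool_pos: [0.5237, 0.0073, 0.032]
orientation: [31.7, 89.5, 136.1]
force: [0.3, -0.7, -2.3]
opening: 0.0171
```

```bash
python3 go.py .525 .004 .02 104.3 2
```

```text
t 13.88 p [0.5237 0.0073 0.032 ] thz 104.40 F [ 0.3 -0.7 -2.3] open 0.0171 down -1.0000 j6 -96.9
[6.0, -0.2, -1.8, 0.1]
[6.0, -0.2, -1.8, 0.1]
```

arm_command(commands=[6,0,-3,0,0,6,0,-2,0,0,3,0,-1,0,0])

```text
clock: 14.25
tool_pos: [0.5264, 0.0017, 0.0171]
orientation: [17.1, 89.5, 121.5]
force: [-2.4, 4.7, 6.4]
opening: 0.0169
```

arm_command(commands=[3,0,0,0,0,3,0,0,0,0])

```text
clock: 14.5
tool_pos: [0.5286, 0.003, 0.0127]
orientation: [-13.2, 89.5, 91.2]
force: [-2.3, 2.3, 6.5]
opening: 0.0171
```

```bash
python3 go.py .525 .004 .0 104.3 2
```

```text
t 14.50 p [0.5286 0.003  0.0127] thz 104.45 F [-2.3  2.3  6.5] open 0.0171 down -1.0000 j6 -96.2
[6.4, 1.6, 0.9, 0.1]
[6.4, 1.6, 0.9, 0.1]
```

Contact came with the mouths at the expected height (axis about 0.064). Now I press.

arm_command(commands=[3,1,1,0,0,3,1,0,0,0,3,0,0,0,0])

```text
clock: 14.88
tool_pos: [0.5295, 0.0045, 0.0059]
orientation: [-43.4, 89.3, 61.2]
force: [1.1, 0.2, -0.1]
opening: 0.0169
```

arm_command(commands=[3,0,0,0,0,3,0,0,0,0])

```text
clock: 15.12
tool_pos: [0.5289, 0.0043, -0.0011]
orientation: [-38.9, 89.3, 65.6]
force: [-2.8, 1.8, 14.2]
opening: 0.0174
```

```bash
python3 go.py .525 .004 -.001 104.3 2
```

```text
t 15.12 p [ 0.5289  0.0043 -0.0011] thz 104.50 F [-2.8  1.8 14.2] open 0.0174 down -0.9999 j6 -96.3
[-0.0, 1.9, 0.3, 0.1]
[-0.0, 1.9, 0.3, 0.1]
```

arm_command(commands=[2,0,0,0,0,2,0,0,0,0])

```text
clock: 15.38
tool_pos: [0.5292, 0.0043, -0.0014]
orientation: [-43.1, 89.4, 61.5]
force: [-12.0, 3.4, 32.1]
opening: 0.017
```

It is firm at 32 N with z = −0.0014, where −0.001 was predicted for home. Release, then look.

arm_command(commands=[0,0,0,0,0,0,0,0,0,100,0,0,0,0,100,0,0,0,0,100,0,0,0,0,100])

```text
clock: 16.0
tool_pos: [0.529, 0.004, -0.0015]
orientation: [-42.4, 89.4, 62.2]
force: [-0.2, -0.2, 0.7]
opening: 0.0518
```

arm_command(commands=[0,0,0,0,100,0,0,0,0,100,0,0,0,0,100,-10,0,0,0,100,-20,0,0,0,100])

```text
clock: 16.62
tool_pos: [0.5277, 0.0033, 0.0283]
orientation: [-25.7, 89.5, 78.9]
force: [0.3, 0.8, 0.4]
opening: 0.0875
```

arm_command(commands=[-40,0,0,0,100,-50,0,0,0,100,-50,0,0,0,100,-50,0,0,0,100,0,20,30,0,100])

```text
clock: 17.25
tool_pos: [0.5011, 0.0249, 0.2297]
orientation: [-49.1, 89.4, 55.4]
force: [-1.0, 0.9, -1.2]
opening: 0.0876
```

arm_command(commands=[0,0,-60,0,100,0,0,-60,0,100,0,0,-60,0,100,0,0,-60,0,100,0,0,-60,0,100])

```text
clock: 17.88
tool_pos: [0.5814, -0.2626, 0.2358]
orientation: [-73.0, 88.8, 32.7]
force: [1.3, 0.6, 0.9]
opening: 0.0875
```

```bash
python3 - <<'E'
from h import *
from plant import *
o=get_obs();print(o["clock"],o["tool_pos"],o["force"].round(1))
s=snapshot("side");t=snapshot("top");pickle.dump((s,t),open("st6.pkl","wb"))
c=np.zeros((580,800,3),np.uint8)
c[:560,:400]=cv2.resize(s["frame"][130:410,210:410],None,fx=2,fy=2)
c[:560,400:]=cv2.resize(t["frame"][140:420,240:440],None,fx=2,fy=2)
cv2.imwrite("pics/c6.png",c)
E
```

```text
17.875 [ 0.58137853 -0.26260588  0.23575101] [1.3 0.6 0.9]
```

View pics/c6.png

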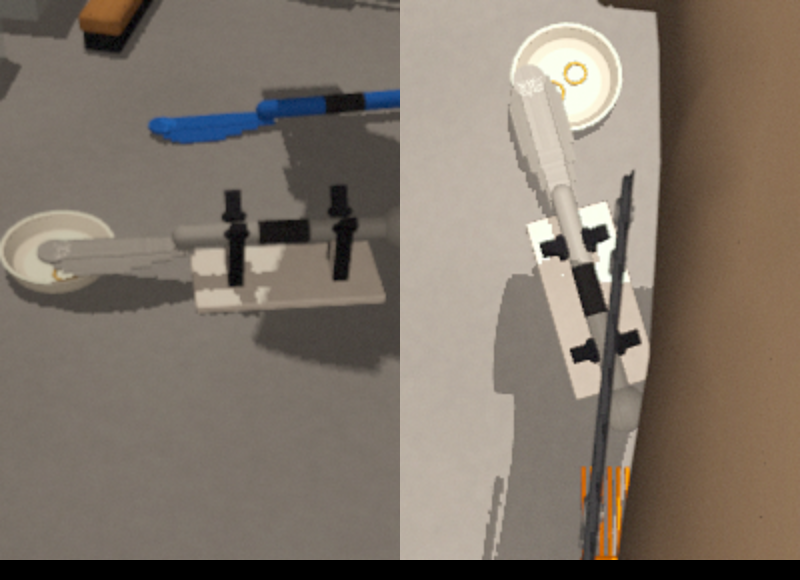

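The final picture shows the rod in both clips, the sleeve midway (side 352,246; top 335,284), and the dish and blue horn where they were. One last numeric check, then hand in.

```bash
python3 - <<'E'
from h import *
from plant import *
s,t=pickle.load(open("st6.pkl","rb"))
a=blobs(s,dark,(333,236,366,256),30)[0];b=blobs(t,dark,(325,270,343,298),30)[0]
P,e=tri(t,b[0][0],s,a[0][0]);u=np.array([np.cos(.25),np.sin(.25)]);d=P[:2]-[.525,.004]
print(a[0],b[0],P.round(4),e,"along",d@u,"across",d@[-u[1],u[0]],"dz",P[2]-.05)
T0=pickle.load(open("top0.pkl","rb"));S0=pickle.load(open("side0.pkl","rb"))
blue=lambda im:(im[...,0]>120)&(im[...,2]<70)
for f in(S0,s):print("blue side",blobs(f,blue,(270,150,460,215),30)[0][:2])
for f in(T0,t):
  r,m=blobs(f,white,(290,145,352,212),30);print("dish",cv2.boundingRect(m))
if abs(P[2]-.05)<.006 and abs(d@u)<.015: close_job();print("handed in")
E
```

```text
((351.5, 245.0), (12.0, 25.0), 90.0) ((334.0565490722656, 284.1981201171875), (25.136981964111328, 10.71412181854248), 74.05460357666016) [0.5281 0.0047 0.0498] 0.002551813579558853 along 0.0031640324606782596 across -0.00010117588002402501 dz -0.00015310853840118377
blue side [((312.132568359375, 193.42189025878906), (12.281172752380371, 55.93609619140625), 86.05481719970703), ((355.0476989746094, 181.09619140625), (4.266369342803955, 32.137325286865234), 85.42607879638672)]
blue side [((312.1076965332031, 193.56153869628906), (12.556381225585938, 56.00490188598633), 86.05481719970703), ((413.42926025390625, 174.43807983398438), (9.179621696472168, 41.374820709228516), 86.18592071533203)]
dish (296, 152, 55, 53)
dish (295, 151, 56, 57)
the job is handed in; nothing more can be done
handed in
```

The steel shoe horn is in the clip rail, and I handed the job in at about 18 s of the 43 s allowed. I gripped it on the sleeve, turned it to the rail's direction and pressed it down. The clips snapped over the rod, it held firm at 32 N, and I released it and drew the arm clear.

**Last checks:** from the two camera views, the sleeve's middle is 3 mm along, 0 mm across and 0 mm in height from the seat point. The final picture shows the rod in both clips. The blue horn's blade and the dish are within a pixel or so of where they started, the dish partly behind the horn's blade in the last view. I did not re-measure the rod's angle once it was home; just before lowering it was within about 0.2° of the rail.

**What failed or disagreed:**
- **First grasp missed:** the jaws shut above the horn. The reported tool height read about 36 mm too low at the grasp. The pictures suggested 42–48 mm, and touching the shelf gave 36 mm, which I used from then on.
- **Shelf contact:** feeling for the shelf pressed the fingertips on it with about 27 N for a moment.

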